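Unwedge the board and size the cup collars

ROBOT

A 6-joint arm with a two-finger parallel gripper is mounted at the origin on the work surface. World frame = base frame: x ahead of the robot, y to its left, z up, the work surface at z = 0. Lengths are in m, angles in rad, forces in N, time in s.
With the tool pointing down it reaches from about 0.375 to 0.975 m from the base axis. Payload 3.8 kg.
Tool frame: the origin (TCP) lies midway between the tips of the shut fingers; the grasp point (between the pads) lies 19 mm behind it; z points along the fingers, y is the line along which they close (so a half turn about z gives the same grasp; the last joint's range is limited). The gripper opens to 88 mm and grips with 3 to 60 N. Pads are 18 mm wide; open, the fingers measure 123 mm over their backs; the gripper's body (75 mm by 187 mm) begins 45 mm behind the grasp point.
Start: joints at [-1.337, 0.264, 1.604, -0, 1.274, -0.037], TCP at [0.181, -0.65, 0.239] pointing down, gripper open.
Joint ranges: [-2.63, 2.63], [-0.94, 2.18], [0.31, 2.57], [-1.31, 4.45], [0, 2.66], [-2.55, 2.55]. Speed limits (rad/s): [2.57, 2.57, 3.14, 3.14, 3.14, 3.14].

INTERFACE

Orientations are given as a unit quaternion [x, y, z, w].
In Python, from plant import ctrl, vision gives the robot as it stands (ctrl), with the cameras (vision). Calls block until the motion is done:
- ctrl.move_pose(position, orientation): joint-space move of the TCP to a pose.
- ctrl.move_linear(position, rotation=None, v=0.15): straight line of the TCP; rotation=None keeps the orientation; v is the mean speed in m/s.
- ctrl.set_joints(angles): joint-space move.
- ctrl.gripper_open() and ctrl.grasp(grip_force=None): open the fingers fully, or close them until they stop; grip_force is the grip in N (None keeps the last).
- ctrl.hold(seconds).
- ctrl.solve_ik(position, orientation): joint angles nearest the present ones, or None.
- ctrl.observe(): the state.
- vision.read_camera(name): name is "scene" or "side" or "wrist"; returns a dict with "frame" (400x640x3 uint8, blue, green, red), "depth" (400x640 float32, m along the optical axis (not along the pixel's ray), 0 where there is no reading), "intrinsics" (3x3 intrinsics, pixels), "D" ([k1, k2, p1, p2, k3] as OpenCV has them; the pictures are not rectified), "T" (4x4, takes a point from camera to world coordinates); the wrist camera has in their place "T_tool_cam" (4x4, takes a point from camera to tool coordinates, whose origin is the TCP and whose axes are the flange's). Camera axes: x right, y down, z forward; pixel columns grow to the right and rows downward; lengths in m; the calibration is good to about 2 mm. A picture is of the moment at which its call begins: read the wrist's pose just before it.
A pose or a line that the arm cannot do raises ctrl.IKError and nothing moves.
- ctrl.close_job(): hands the job in; it is judged then, once.
The state is a dict: "clock": time; "qpos": joint angles; "joint_vel": joint speeds; "joint_torque": joint torques, N m; "ee_pos": TCP position; "orientation": TCP orientation; "force": force on the tool from outside, world axes, zero at the start; "ft_torque": the same for the moment, N m; "grip_width": finger opening in m; "finger_force": force on a finger pad.
Only numpy, scipy, OpenCV 4.12 (cv2) and the standard library are available. Lean on these libraries where they do the work, as an engineer would, in place of code of your own. Each camera call takes 0.05 s, during which the arm holds its last target. There are 200 camera calls.

TASK

Work the wedge back out from under the heavy cutting board by its thick end, in short tugs of no more than 3 cm, letting it come to rest after each and neither lifting nor dropping the board, and lay the wedge flat in the middle of the cork mat. With the board level, try every grey collar on the aluminium post, the taller before the shorter, lowering it squarely and without forcing: one that slides fully down the post fits, one that stops on the top of the post does not. Stand each collar that fits on the board, clear of the post and with its whole base on the board, and stand each that does not fit on the bear plate; leave the other kitchen things where they are.

Things in the scene. Friction and masses are not known exactly. Their poses are not given: they have to be found in the camera images.
- drawer: the opened drawer with the board's supports, fixed; origin on the work surface straight below the middle of the board. Its x axis runs along the board's free edge, its y axis points from the free edge to the hinged edge. The board spans x -150 to 150 mm and y -130 (free edge) to 130 mm (hinge); beyond y 135 mm stands the drawer box, 75 mm high, 220 mm deep in y
- board (a joint): tilt of the heavy cutting board (rad), hinged along its far edge: 0 is lying level on its supports, positive is free edge raised (about 0.07 at the start, held by the wedge). Board 300 x 260 x 28 mm, 1.8 kg with the post, hinge slightly damped; when level its underside is 12 mm and its top 40 mm above the work surface. It takes roughly 10 N to drag the wedge
- board_top (a point): middle of the board's top face; axes those of the drawer when the board is level (x along the free edge, y to the hinge, z out of the top face)
- post_foot (a point): aluminium sizing post standing upright on the board and tilting with it, 42 mm diameter, 60 mm high, its top edge chamfered to 39 mm; origin at the centre of its foot on the board's top face, 20 mm from the board's middle toward the free edge
- post_top (a point): centre of the top face of the post; axes as the board
- wedge: dark wooden wedge under the board's free edge, 160 x 44 mm, 0.14 kg; origin: centre of its underside, x axis toward the thin tip (under the board). x -80 to -24 mm is a 36 mm high block: grip it from above across the 44 mm (at x -52; the board's edge is 50 mm ahead of that); its top then slopes to 6 mm at the tip, x 80. 82 mm of it are under the board at the start; pull along -x
- wedge_tip (a point): foot of the wedge's thin tip, 80 mm ahead of its origin
- tall_a: plain grey plastic collar, open at both ends, 60 mm outside diameter, 60 mm tall, standing on end; origin at the centre of its lower end, z along its bore. Its bore is either 46 mm (slides over the post) or 35 mm (will not): try it. About 110 g
- tall_b: plain grey plastic collar, open at both ends, 60 mm outside diameter, 60 mm tall, standing on end; origin at the centre of its lower end, z along its bore. Its bore is either 46 mm (slides over the post) or 35 mm (will not): try it. About 110 g
- mid: plain grey plastic collar, open at both ends, 60 mm outside diameter, 45 mm tall, standing on end; origin at the centre of its lower end, z along its bore. Its bore is either 46 mm (slides over the post) or 35 mm (will not): try it. About 95 g
- short: plain grey plastic collar, open at both ends, 60 mm outside diameter, 30 mm tall, standing on end; origin at the centre of its lower end, z along its bore. Its bore is either 46 mm (slides over the post) or 35 mm (will not): try it. About 80 g
- mat: cork mat, 110 mm (its x) x 200 mm (its y) x 6 mm, fixed; origin at the centre of its underside
- plate: white bear-shaped suction plate, fixed: a round dish of 200 mm inner diameter, flat floor 6 mm above the work surface, rim 16 mm high, with two flat ears outside its -y side; origin at the centre of its underside
- spoon_a: small steel toddler spoon, 150 mm, lying; bystander
- spoon_b: small steel toddler spoon, 150 mm, lying; bystander
- thermal_cup: aluminium thermal cup with its lid on, 135 mm tall, 74 mm diameter; bystander
- spoon_rest: round white ceramic spoon rest, 120 mm, 20 mm high; bystander
- bowl: blue ceramic bowl, 120 mm, 45 mm high; bystander
- mill: dark wooden pepper mill, 150 mm tall, 54 mm diameter; bystander

How it is judged:
By the outcome, as a careful person would: the job done as asked, in the order asked, and still so for the second after the job is handed in, with the robot touching nothing.
Of tall_a, tall_b only 1 to 1 are there at a start; the rules pass over those that are not, and their reading is None.
Of mid, short only 1 to 2 are there at a start; the rules pass over those that are not, and their reading is None.
At some moment in a run one of tall_a, tall_b, mid, short may be knocked a few centimetres aside while the robot is not near it.
It also fails if it takes over 210 s, if anything falls off the work surface, if the arm or the gripper's body presses on something with over 40 N, if the wrist force passes 120 N, or if a joint passes its speed limit or range.

## Working session

There is one attempt and no reset: what is moved stays moved. The work goes in short steps, each a Python script; the robot and the scene stay as the last script left them, time stands still between calls to the robot, and variables do not carry over. Pictures are saved under pics/ and viewed, at most 14 in all, crops included, and the job is handed in when it is done.

```bash
ls; mkdir -p pics; python3 - <<'E'
from plant import ctrl, vision
import cv2,numpy as np,pickle
o=ctrl.observe();print({k:np.round(v,3) for k,v in o.items()})
d={}
for n in("scene","side","wrist"):
    c=vision.read_camera(n);d[n]=c;cv2.imwrite(f"pics/a_{n}.png",c["frame"])
    print(n,np.round(c["intrinsics"],1).tolist(),c["D"],np.round(c.get("T",c.get("T_tool_cam")),3).tolist(),(c["depth"]>0).mean())
pickle.dump((o,d),open("a.pkl","wb"))
E
```

```text
pics
plant.py
{'clock': np.float64(0.0), 'qpos': array([-1.337,  0.265,  1.605, -0.   ,  1.274, -0.037]), 'joint_vel': array([ 0.001, -0.   ,  0.002,  0.002, -0.   , -0.001]), 'joint_torque': array([ 0.0000e+00, -5.0212e+01, -3.5688e+01,  7.3000e-02,  2.9000e-02,
       -0.0000e+00]), 'ee_pos': array([ 0.18 , -0.65 ,  0.237]), 'orientation': array([ 0.991,  0.135, -0.   , -0.001]), 'force': array([-0.218, -0.223,  0.293]), 'ft_torque': array([-0.063,  0.056, -0.031]), 'finger_force': np.float64(0.0), 'grip_width': np.float64(0.088)}
scene [[362.9, 0.0, 322.4], [0.0, 362.9, 199.0], [0.0, 0.0, 1.0]] [-0.00487011  0.          0.          0.          0.        ] [[0.792, 0.462, -0.4, 1.015], [0.611, -0.613, 0.501, -0.574], [-0.014, -0.641, -0.767, 0.985], [0.0, 0.0, 0.0, 1.0]] 0.9960234375
side [[406.2, 0.0, 320.3], [0.0, 406.2, 194.7], [0.0, 0.0, 1.0]] [0.02838031 0.         0.         0.         0.        ] [[-0.972, -0.172, 0.161, 0.367], [-0.235, 0.656, -0.718, 0.69], [0.018, -0.735, -0.677, 0.757], [0.0, 0.0, 0.0, 1.0]] 0.99628125
wrist [[298.2, 0.0, 319.4], [0.0, 298.2, 198.5], [0.0, 0.0, 1.0]] [-0.00797866  0.          0.          0.          0.        ] [[-0.0, -0.954, -0.3, 0.078], [1.0, -0.0, -0.0, -0.0], [0.0, -0.3, 0.954, -0.146], [0.0, 0.0, 0.0, 1.0]] 0.99600390625
```

View pics/a_scene.png

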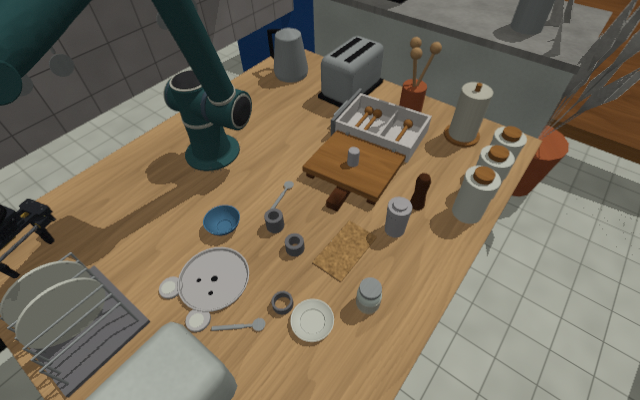

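View pics/a_side.png

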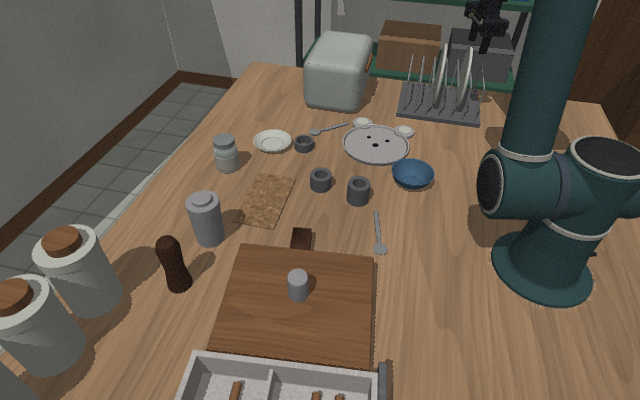

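The scene view shows a tall collar at (274,220), a mid collar at (294,244) and the short one at (282,301). The plate is at (213,278), the mat at (343,250), the wedge block at (338,199) and the post at (353,156). The side view shows the same things: tall (358,190), mid (320,180), short (304,143), wedge (301,238), post (298,285), mat (267,200), plate (376,145).

```bash
cat > h.py <<'E'
import cv2,numpy as np,pickle
def cloud(c,T=None):
    h,w=c["depth"].shape
    u,v=np.meshgrid(np.arange(w),np.arange(h))
    uv=np.stack([u,v],-1).reshape(-1,1,2).astype(float)
    n=cv2.undistortPoints(uv,c["intrinsics"],np.array(c["D"],float)).reshape(h,w,2)
    z=c["depth"];P=np.dstack([n[...,0]*z,n[...,1]*z,z])
    T=c["T"] if T is None else T
    W=P@T[:3,:3].T+T[:3,3]; W[z<=0]=np.nan
    return W
E
python3 - <<'E'
from h import *
o,d=pickle.load(open("a.pkl","rb"))
seeds={"scene":dict(tall=(274,220),mid=(294,244),short=(282,301),wedge=(338,199),post=(353,156),mat=(343,250),plate=(213,278)),
"side":dict(tall=(358,190),mid=(320,180),short=(304,143),wedge=(301,238),post=(298,275),mat=(267,200),plate=(376,145))}
for n in("scene","side"):
    W=cloud(d[n]);F=d[n]["frame"];hsv=cv2.cvtColor(F,cv2.COLOR_BGR2HSV)
    for k,(u,v) in seeds[n].items():
        print(n,k,F[v,u],hsv[v,u],np.round(W[v,u],3))
    for k in("tall","mid","short","post"):
        u,v=seeds[n][k];s=W[v-30:v+30,u-30:u+30].reshape(-1,3)
        h=hsv[v-30:v+30,u-30:u+30].reshape(-1,3)
        c=W[v,u]
        m=(h[:,1]<90)&(np.linalg.norm(s[:,:2]-c[:2],axis=1)<.065)&(s[:,2]>(.02 if k!="post" else .07))
        q=s[m];top=np.percentile(q[:,2],95);t=q[abs(q[:,2]-top)<.004]
        cc,r=cv2.minEnclosingCircle(t[:,:2].astype(np.float32))
        print(n,k,"top",round(top,4),"ctr",np.round(cc,4),"r",round(r,4),len(t))
    for k,lo,hi,hr in(("mat",.0,.012,None),("board",.03,.075,None)):
        pass
E
python3 - <<'E'
import cv2
a=cv2.imread("pics/a_scene.png")[130:270,270:440];cv2.imwrite("pics/b.png",cv2.resize(a,None,fx=4,fy=4)[:600])
E
```

```text
scene tall [94 94 94] [ 0  0 94] [ 0.462 -0.13   0.057]
scene mid [56 77 97] [ 15 108  97] [ 0.543 -0.133 -0.003]
scene short [ 73 107 136] [ 16 118 136] [ 0.643 -0.303  0.002]
scene wedge [17 29 51] [ 11 170  51] [0.562 0.079 0.034]
scene post [75 76 78] [10 10 78] [0.521 0.222 0.103]
scene mat [ 70 115 148] [ 17 134 148] [ 0.684 -0.061  0.005]
scene plate [25 23 23] [120  20  25] [ 0.431 -0.375  0.006]
scene tall top 0.0607 ctr [ 0.4489 -0.1201] r 0.0299 135
scene mid top 0.0461 ctr [ 0.5321 -0.1434] r 0.0559 135
scene short top 0.0328 ctr [ 0.651  -0.3093] r 0.03 113
scene post top 0.1107 ctr [0.5104 0.2392] r 0.0209 63
side tall [84 84 83] [90  3 84] [ 0.443 -0.089  0.061]
side mid [95 95 95] [ 0  0 95] [ 0.551 -0.12   0.045]
side short [ 74  92 111] [ 15  85 111] [ 0.654 -0.333  0.001]
side wedge [29 37 55] [  9 121  55] [0.547 0.084 0.037]
side post [142 142 143] [  0   2 143] [0.509 0.238 0.11 ]
side mat [ 78 105 132] [ 15 104 132] [ 0.678 -0.046  0.009]
side plate [20 20 20] [ 0  0 20] [ 0.43  -0.372  0.008]
side tall top 0.0622 ctr [ 0.4466 -0.1189] r 0.031 189
side mid top 0.0475 ctr [ 0.5557 -0.1458] r 0.0303 166
side short top 0.0328 ctr [ 0.6495 -0.3094] r 0.0306 82
side post top 0.1121 ctr [0.509  0.2411] r 0.0208 277
```

View pics/b.png

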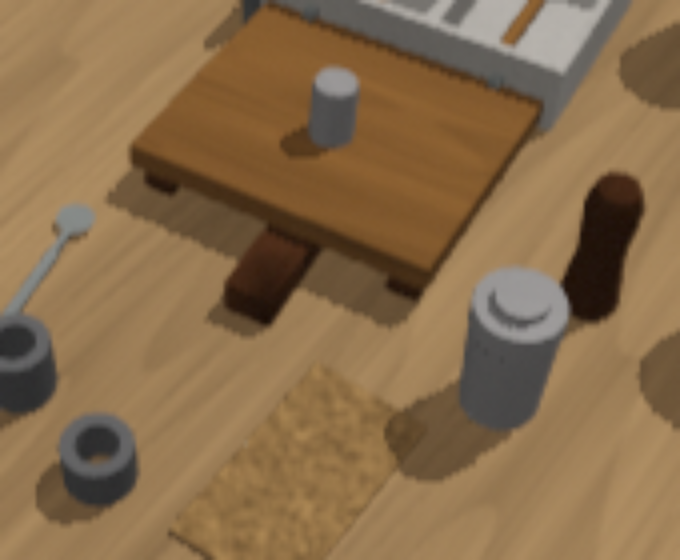

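The crop shows the board with the wedge block protruding from its free edge (front-left), the post nearer that edge, and the mat just in front. I'll take a wrist overview next.

```bash
cat >> h.py <<'E'
from scipy.spatial.transform import Rotation as R
def down(yaw): # tool x axis at angle yaw in world, pointing down
    return (R.from_euler('z',yaw)*R.from_euler('x',np.pi)).as_quat()
def wristT(o,c):
    M=np.eye(4);M[:3,:3]=R.from_quat(o["orientation"]).as_matrix();M[:3,3]=o["ee_pos"]
    return M@c["T_tool_cam"]
E
python3 - <<'E'
from plant import ctrl, vision
from h import *
p=ctrl.observe()["ee_pos"]
ctrl.move_linear([p[0],p[1],.42],v=.3)
ctrl.move_pose([.5,-.02,.47],down(.2))
ctrl.hold(.3)
o=ctrl.observe();c=vision.read_camera("wrist");print(o["clock"],o["qpos"].round(2),o["ee_pos"].round(3))
cv2.imwrite("pics/c.png",c["frame"]);pickle.dump((o,c),open("w.pkl","wb"))
E
```

```text
3.7167 [-0.09 -0.13  1.6  -0.    1.66  1.28] [ 0.5  -0.02  0.47]
```

View pics/c.png

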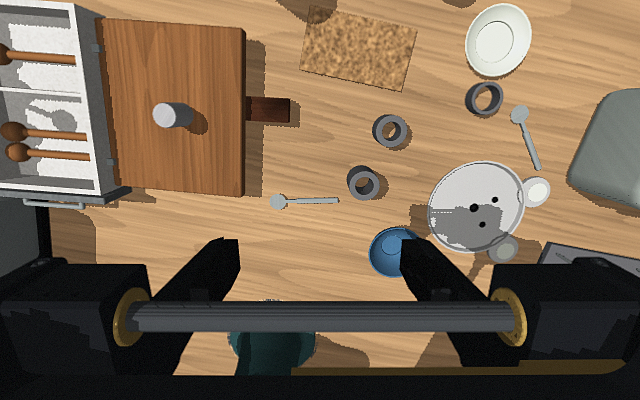

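The wrist overview shows the board (100–244, 18–196), wedge block (247–290, 97–123) and mat corners about (312,7), (417,30), (403,92), (300,68). Collars are at (390,131), (363,183) and (484,98), and the plate at (476,206). Next I'll measure these.

```bash
cat > m.py <<'E'
from h import *
def rays(c,T,uv):
    n=cv2.undistortPoints(np.array(uv,float).reshape(-1,1,2),c["intrinsics"],np.array(c["D"],float)).reshape(-1,2)
    return np.c_[n,np.ones(len(n))]@T[:3,:3].T,T[:3,3]
def onz(c,T,uv,z):
    r,p=rays(c,T,uv);return p+r*((z-p[2])/r[:,2])[:,None]
E
python3 - <<'E'
from m import *
o,c=pickle.load(open("w.pkl","rb"));T=wristT(o,c);W=cloud(c,T);F=c["frame"];hsv=cv2.cvtColor(F,cv2.COLOR_BGR2HSV)
for n,(u,v) in dict(board=(200,60),wedge=(270,110),mat=(360,50),table=(330,150),ring=(352,170)).items(): print(n,hsv[v,u],W[v,u].round(4))
def comp(mask,seed,erode=0):
    k,l=cv2.connectedComponents(mask.astype(np.uint8));return l==l[seed[1],seed[0]]
# board plane
B=W[35:180,130:235].reshape(-1,3);hb=hsv[35:180,130:235].reshape(-1,3)
B=B[(hb[:,1]>120)]
A=np.c_[B[:,:2],np.ones(len(B))]
for _ in range(4):
    s=np.linalg.lstsq(A,B[:,2],rcond=None)[0];m=abs(A@s-B[:,2])<.006;A,B=A[m],B[m]
g=s[:2];print("plane",s.round(4),"tilt",np.arctan(np.hypot(*g)).round(4),"free dir yaw",np.degrees(np.arctan2(g[1],g[0])).round(2),len(B))
# board edges: fit free edge points by depth/colour: points on the plane
on=abs(W[...,2]-(W[...,:2]@g+s[2]))<.006
on&=(hsv[...,1]>110)
on[:, :100]=0;on[220:]=0
m=comp(cv2.morphologyEx(on.astype(np.uint8),cv2.MORPH_OPEN,np.ones((5,5))),(200,60))
cn=max(cv2.findContours(m.astype(np.uint8),0,1)[0],key=cv2.contourArea)
P=W[m];rc=cv2.minAreaRect(P[:,:2].astype(np.float32));print("board rect",rc)
# wedge
wm=comp((hsv[...,2]<75)&(hsv[...,1]>110)&(W[...,2]>.025)&(np.arange(640)>249),(270,110))
P=W[wm];rc=cv2.minAreaRect(P[:,:2].astype(np.float32));print("wedge",rc,np.median(P[:,2]).round(4),cv2.boxPoints(rc).round(4).tolist(),np.median(P,0),wm.sum())
# mat
hp=cv2.medianBlur(hsv[...,1],5)
from numpy import array
mc=onz(c,T,[(312,7),(417,30),(403,92),(300,68)],.006);print("mat corners",mc.round(4).tolist(),"ctr",mc.mean(0).round(4),[np.linalg.norm(mc[i,:2]-mc[i-1,:2]).round(4) for i in range(4)])
for n,(u,v) in dict(mid=(390,131),tall=(363,183),short=(484,98),post=(166,115)).items():
    w=W[v-26:v+26,u-28:u+28].reshape(-1,3);h=hsv[v-26:v+26,u-28:u+28].reshape(-1,3)
    q=w[(h[:,1]<70)&(w[:,2]>.02)];top=np.percentile(q[:,2],75);t=q[abs(q[:,2]-top)<.004]
    cc,r=cv2.minEnclosingCircle(t[:,:2].astype(np.float32));print(n,top.round(4),np.round(cc,4),round(r,4),len(t))
# plate rim
pm=(hsv[...,1]<40)&(hsv[...,2]>60)&(np.abs(W[...,2]-.016)<.004)
pm[:150]=0;pm[:,:420]=0;pm[:,530:]=0;pm[260:]=0
P=W[pm];cc,r=cv2.minEnclosingCircle(P[:,:2].astype(np.float32));print("plate",cc,r,pm.sum())
# ellipse on plate by blob px
E
```

```text
board [ 14 153 153] [0.6079 0.2138 0.0503]
wedge [ 11 157  57] [0.5484 0.0841 0.0349]
mat [ 16 126 164] [ 0.6862 -0.0593  0.0054]
table [ 15 112 185] [ 0.4931 -0.0435  0.0016]
ring [95 25 61] [ 0.4645 -0.0949  0.0184]
 ** On entry to DLASCL parameter number  4 had an illegal value
 ** On entry to DLASCL parameter number  4 had an illegal valueTraceback (most recent call last):
  File "<stdin>", line 11, in <module>
    x, resids, rank, s = _umath_linalg.lstsq(a, b, rcond,
                         ~~~~~~~~~~~~~~~~~~~^^^^^^^^^^^^^
                                             signature=signature)
                                             ^^^^^^^^^^^^^^^^^^^^
    raise LinAlgError("SVD did not converge in Linear Least Squares")
numpy.linalg.LinAlgError: SVD did not converge in Linear Least Squares
```

```bash
cat > m2.py <<'E'
from m import *
o,c=pickle.load(open("w.pkl","rb"));T=wristT(o,c);W=np.nan_to_num(cloud(c,T),nan=-1);F=c["frame"];hsv=cv2.cvtColor(F,cv2.COLOR_BGR2HSV)
def comp(mask,seed):
    k,l=cv2.connectedComponents(mask.astype(np.uint8));return l==l[seed[1],seed[0]]
B=W[35:180,130:235].reshape(-1,3);hb=hsv[35:180,130:235].reshape(-1,3)
B=B[(hb[:,1]>120)&(B[:,2]>.03)&(B[:,2]<.07)]
A=np.c_[B[:,:2],np.ones(len(B))]
for _ in range(4):
    s=np.linalg.lstsq(A,B[:,2],rcond=None)[0];m=abs(A@s-B[:,2])<.006;A,B=A[m],B[m]
g=s[:2];print("plane",s.round(4),"tilt",np.arctan(np.hypot(*g)).round(4),"up dir yaw",np.degrees(np.arctan2(g[1],g[0])).round(2),len(B))
on=(abs(W[...,2]-(W[...,:2]@g+s[2]))<.006)&(hsv[...,1]>110)
on[:, :100]=0;on[220:]=0
m=comp(cv2.morphologyEx(on.astype(np.uint8),cv2.MORPH_OPEN,np.ones((5,5))),(200,60))
P=W[m];rc=cv2.minAreaRect(P[:,:2].astype(np.float32));print("board rect",np.round(rc[0],4),np.round(rc[1],4),rc[2],cv2.boxPoints(rc).round(4).tolist())
wm=comp((hsv[...,2]<80)&(hsv[...,1]>110)&(W[...,2]>.025)&(np.arange(640)>249),(270,110))
P=W[wm];rc=cv2.minAreaRect(P[:,:2].astype(np.float32));print("wedge",rc,np.median(P[:,2]).round(4),cv2.boxPoints(rc).round(4).tolist(),wm.sum())
mc=onz(c,T,[(312,7),(417,30),(403,92),(300,68)],.006);print("mat corners",mc.round(4).tolist(),"ctr",mc.mean(0).round(4),[np.linalg.norm(mc[i,:2]-mc[i-1,:2]).round(4) for i in range(4)])
for n,(u,v) in dict(mid=(390,131),tall=(363,183),short=(484,98),post=(166,115)).items():
    w=W[v-26:v+26,u-28:u+28].reshape(-1,3);h=hsv[v-26:v+26,u-28:u+28].reshape(-1,3)
    q=w[(h[:,1]<70)&(w[:,2]>.02)];top=np.percentile(q[:,2],75);t=q[abs(q[:,2]-top)<.004]
    cc,r=cv2.minEnclosingCircle(t[:,:2].astype(np.float32));print(n,top.round(4),np.round(cc,4),round(r,4),len(t))
pm=(hsv[...,1]<40)&(hsv[...,2]>60)&(np.abs(W[...,2]-.016)<.004)
pm[:150]=0;pm[:,:420]=0;pm[:,530:]=0;pm[260:]=0
P=W[pm];cc,r=cv2.minEnclosingCircle(P[:,:2].astype(np.float32));print("plate",cc,r,pm.sum())
for n in("scene","side"):
    d=pickle.load(open("a.pkl","rb"))[1][n];Wd=np.nan_to_num(cloud(d),nan=-1);h=cv2.cvtColor(d["frame"],cv2.COLOR_BGR2HSV)
    k=(np.hypot(Wd[...,0]-cc[0],Wd[...,1]-cc[1])<.125)&(h[...,1]<40)&(Wd[...,2]>.012)
    k=cv2.morphologyEx(k.astype(np.uint8),cv2.MORPH_OPEN,np.ones((2,2)))>0
    q=Wd[k];c2,r2=cv2.minEnclosingCircle(q[:,:2].astype(np.float32));print(n,"plate",c2,r2,len(q),"floor",np.median(Wd[(np.hypot(Wd[...,0]-cc[0],Wd[...,1]-cc[1])<.08),2]))
    k=(np.hypot(Wd[...,0]-.545,Wd[...,1]-.09)<.1)&(h[...,2]<80)&(h[...,1]>100)&(Wd[...,2]>.028)&(Wd[...,2]<.042)
    q=Wd[k];print("wedge",len(q),cv2.minAreaRect(q[:,:2].astype(np.float32)),np.median(q[:,2]))
E
python3 m2.py
```

```text
plane [ 0.0074 -0.0649  0.0614] tilt 0.0652 up dir yaw -83.49 14259
board rect [0.5081 0.2576] [0.3004 0.2589] 6.823169708251953 [[0.34369999170303345, 0.3682999908924103], [0.37439998984336853, 0.1111999973654747], [0.6725999712944031, 0.1468999981880188], [0.6419000029563904, 0.40389999747276306]]
wedge ((0.5492773056030273, 0.08677902817726135), (0.04348742961883545, 0.07206735759973526), 8.389973640441895) 0.0358 [[0.5224999785423279, 0.1193000003695488], [0.5329999923706055, 0.04800000041723251], [0.5759999752044678, 0.05429999902844429], [0.565500020980835, 0.12559999525547028]] 867
mat corners [[0.7371, 0.0415, 0.006], [0.7392, -0.1534, 0.006], [0.631, -0.1581, 0.006], [0.6336, 0.0444, 0.006]] ctr [ 0.6852 -0.0564  0.006 ] [np.float64(0.1036), np.float64(0.1949), np.float64(0.1083), np.float64(0.2025)]
mid 0.0453 [ 0.5569 -0.1457] 0.03 522
tall 0.0603 [ 0.447  -0.1182] 0.0299 480
short 0.0299 [ 0.6507 -0.3088] 0.0303 359
post 0.1096 [0.5103 0.2419] 0.0208 494
plate (0.41747650504112244, -0.39391830563545227) 0.1311497986316681 1234
scene plate (-0.23166680335998535, -0.6954960227012634) 0.8265736103057861 427 floor 0.0066131240606509545
wedge 319 ((0.5460171699523926, 0.09048964083194733), (0.1820865273475647, 0.08712157607078552), 7.188460826873779) 0.03503899076563233
side plate (-0.23636376857757568, -0.6714758276939392) 0.8314052820205688 392 floor 0.007427256556047812
wedge 367 ((0.5484998822212219, 0.08325952291488647), (0.04369181767106056, 0.06557273119688034), 8.983144760131836) 0.036806352434814005
```

```bash
python3 - <<'E'
from m import *
from plant import ctrl, vision
o,c=pickle.load(open("w.pkl","rb"));T=wristT(o,c);F=c["frame"];hsv=cv2.cvtColor(F,cv2.COLOR_BGR2HSV)
p=onz(c,T,[(428,206),(525,206),(476,161),(476,252)],.016);print("plate rim pts",p.round(4).tolist(),"ctr",p.mean(0).round(4))
W=np.nan_to_num(cloud(c,T),nan=-1)
m=((hsv[...,1]<50)&(abs(W[...,2]-.007)<.012)).astype(np.uint8);m[:155]=0;m[:,:424]=0;m[:,524:]=0;m[256:]=0
m=cv2.morphologyEx(m,cv2.MORPH_OPEN,np.ones((3,3)))
cn=max(cv2.findContours(m,0,1)[0],key=cv2.contourArea);e=cv2.fitEllipse(cv2.convexHull(cn));print("ell",e,onz(c,T,[e[0]],.012).round(4))
a=pickle.load(open("a.pkl","rb"))[1]
for n,L in dict(scene=dict(cup=(399,203),jar=(370,285),mill=(423,178),matc=(343,250)),side=dict(cup=(204,198),jar=(225,143),mill=(170,245))).items():
    Wd=cloud(a[n])
    for k,(u,v) in L.items(): print(n,k,Wd[v,u].round(3))
mm={"scene":[(348,222),(374,236),(340,278),(313,263)],"side":[(253,174),(295,175),(275,227),(240,219)]}
for n in mm: q=onz(a[n],a[n]["T"],mm[n],.006);print(n,"mat",q.round(3).tolist(),q.mean(0).round(4))
# grasp
u=np.array([-.1450,.9894]);yaw=np.arctan2(u[1],u[0]);th=np.array([.5545,.0512]);g=th+.028*u
q=down(yaw)
ctrl.move_pose([*g,.2],q)
ctrl.move_linear([*g,.05],v=.15);ctrl.move_linear([*g,.006],v=.04)
print(ctrl.observe()["force"].round(2))
ctrl.grasp(50)
ctrl.hold(.4);s=ctrl.observe();print(s["clock"],s["grip_width"],s["finger_force"],s["force"].round(2),s["ee_pos"].round(4),g)
cc=vision.read_camera("side");cv2.imwrite("pics/d.png",cv2.resize(cc["frame"][150:400,150:450],None,fx=2,fy=2))
E
```

```text
plate rim pts [[0.4202, -0.2718, 0.016], [0.4613, -0.4753, 0.016], [0.5323, -0.3382, 0.016], [0.3372, -0.4108, 0.016]] ctr [ 0.4378 -0.374   0.016 ]
ell ((480.67626953125, 210.48828125), (99.6501693725586, 106.8648910522461), 98.17678833007812) [[ 0.4319 -0.3883  0.012 ]]
scene cup [0.766 0.11  0.132]
scene jar [ 0.836 -0.155  0.1  ]
scene mill [0.778 0.235 0.144]
scene matc [ 0.684 -0.061  0.005]
side cup [0.762 0.107 0.135]
side jar [ 0.825 -0.141  0.101]
side mill [0.763 0.252 0.14 ]
scene mat [[0.635, 0.037, 0.006], [0.734, 0.042, 0.006], [0.734, -0.146, 0.006], [0.638, -0.155, 0.006]] [ 0.6852 -0.0553  0.006 ]
side mat [[0.753, -0.141, 0.006], [0.636, -0.168, 0.006], [0.627, 0.04, 0.006], [0.722, 0.035, 0.006]] [ 0.6847 -0.0586  0.006 ]
[-0.06  0.04 -0.7 ]
8.5167 0.04378742528221168 49.99958384782076 [ 0.61 -0.29 -0.29] [0.5505 0.0789 0.006 ] [0.55044   0.0789032]
```

View pics/d.png

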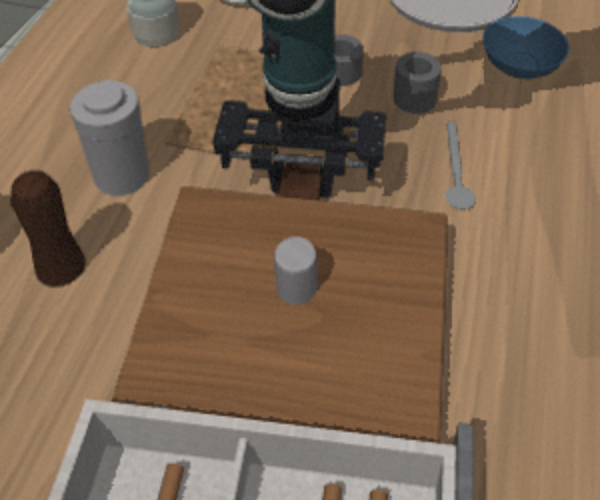

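Grip confirmed: width is 43.8 mm, and the picture shows the gripper on the block at (300,180) with the board clear at about (310,200). Now the tugs.

```bash
python3 - <<'E'
from m import *
from plant import ctrl, vision
u=np.array([-.1450,.9894])
p0=np.array(ctrl.observe()["ee_pos"])
def edge():
    c=vision.read_camera("side");W=cloud(c);s=W[np.abs(W[...,0]-.525)+np.abs(W[...,1]-.15)<.02];return np.nanmedian(s[:,2])
for i in range(5):
    p=p0.copy();p[:2]-=u*.02*(i+1)
    ctrl.move_linear(p,v=.025);ctrl.hold(.7)
    s=ctrl.observe();print(i,s["clock"].round(2),s["ee_pos"].round(4),s["force"].round(2),s["grip_width"].round(4),"edge",edge().round(4))
E
```

```text
Traceback (most recent call last):
AttributeError: 'float' object has no attribute 'round'
```

```bash
cat > t.py <<'E'
from m import *
from plant import ctrl, vision
u=np.array([-.1450,.9894])
p0=np.array([.5505,.0789,.006])
def edge():
    c=vision.read_camera("side");W=cloud(c);s=W[np.abs(W[...,0]-.525)+np.abs(W[...,1]-.15)<.02];return np.nanmedian(s[:,2])
def rep(i):
    s=ctrl.observe();print(i,round(s["clock"],2),s["ee_pos"].round(4),s["force"].round(2),round(s["grip_width"],4),"edge",edge().round(4))
rep(0)
for i in range(1,5):
    p=p0.copy();p[:2]-=u*.02*(i+1)
    ctrl.move_linear(p,v=.025);ctrl.hold(.7);rep(i)
E
python3 t.py
```

```text
0 10.22 [0.553  0.0608 0.006 ] [-1.62  6.85  0.23] 0.0438 edge 0.0516
1 11.92 [0.5559 0.0411 0.006 ] [-0.8   7.34  0.61] 0.0433 edge 0.0462
2 13.62 [0.5588 0.0214 0.006 ] [-0.81  7.47  1.29] 0.044 edge 0.041
3 15.32 [ 5.621e-01 -2.000e-04  6.000e-03] [ 0.78 -1.04  0.77] 0.0436 edge 0.0408
4 17.02 [ 0.565 -0.02   0.006] [ 0.27 -1.67  0.94] 0.0434 edge 0.0411
```

```bash
python3 - <<'E'
from m import *
from plant import ctrl, vision
s=ctrl.observe();p=np.array(s["ee_pos"])
ctrl.move_linear([p[0],p[1],.07],v=.1)
a=np.radians(80);w=np.array([np.cos(a),np.sin(a)]);g=np.array([.685,-.057])-.052*w
print(g)
ctrl.move_linear([*g,.07],down(a),v=.12)
ctrl.move_linear([*g,.018],v=.06)
z=.018
while z>.0125:
    z-=.001;ctrl.move_linear([*g,z],v=.02)
    f=ctrl.observe()["force"]
    if abs(f[2])>5:break
print(z,f.round(2))
ctrl.gripper_open();ctrl.hold(.2)
ctrl.move_linear([*g,.2],v=.2)
ctrl.move_pose([.5,-.02,.47],down(.2));ctrl.hold(.3)
o=ctrl.observe();c=vision.read_camera("wrist");print(o["clock"])
cv2.imwrite("pics/e.png",c["frame"]);pickle.dump((o,c),open("w.pkl","wb"))
E
python3 m2.py 2>&1 | grep -v plate
```

```text
[ 0.67597029 -0.10821   ]
0.011999999999999993 [-0.03  0.33 -1.51]
25.3583
plane [-0.0001 -0.      0.0401] tilt 0.0001 up dir yaw -171.41 14330
board rect [0.5081 0.2556] [0.3    0.2604] 6.656784534454346 [[0.3440000116825104, 0.3675000071525574], [0.3741999864578247, 0.10890000313520432], [0.6722000241279602, 0.1437000036239624], [0.6420000195503235, 0.40230000019073486]]
wedge ((-0.16375768184661865, -0.19896310567855835), (1.9209885597229004, 1.3775386810302734), 9.80978012084961) 0.0107 [[-1.2275999784469604, 0.31610000133514404], [-0.992900013923645, -1.0413000583648682], [0.8999999761581421, -0.7139999866485596], [0.6653000116348267, 0.6434000134468079]] 247693
mat corners [[0.7361, 0.0418, 0.006], [0.7383, -0.1527, 0.006], [0.6303, -0.1575, 0.006], [0.6328, 0.0447, 0.006]] ctr [ 0.6844 -0.0559  0.006 ] [np.float64(0.1033), np.float64(0.1944), np.float64(0.108), np.float64(0.2021)]
mid 0.0454 [ 0.5565 -0.1456] 0.0297 532
tall 0.0603 [ 0.447  -0.1183] 0.0299 479
short 0.03 [ 0.65   -0.3086] 0.0303 369
post 0.1001 [0.5109 0.2359] 0.0204 470
wedge 319 ((0.5460171699523926, 0.09048964083194733), (0.1820865273475647, 0.08712157607078552), 7.188460826873779) 0.03503899076563233
wedge 367 ((0.5484998822212219, 0.08325952291488647), (0.04369181767106056, 0.06557273119688034), 8.983144760131836) 0.036806352434814005
```

View pics/e.png

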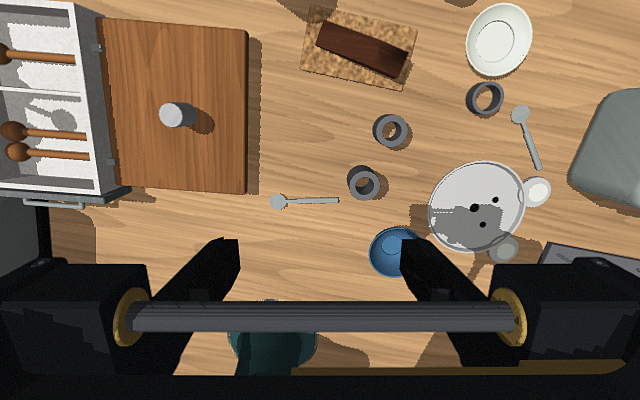

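The wrist view shows the wedge on the mat (317–408, 22–77), inside its outline and centred, the board level (tilt 0.0001) and the post at (178,114). The collars haven't moved.

```bash
python3 - <<'E'
from m import *
o,c=pickle.load(open("w.pkl","rb"));T=wristT(o,c);W=np.nan_to_num(cloud(c,T),nan=-1);hsv=cv2.cvtColor(c["frame"],cv2.COLOR_BGR2HSV)
print("spoonA ends",onz(c,T,[(272,202),(339,200)],.005).round(3).tolist(),"spoonB",onz(c,T,[(512,110),(540,168)],.005).round(3).tolist(),"rest",onz(c,T,[(497,41)],.02).round(3),"bowl",onz(c,T,[(395,251)],.045).round(3))
wm=(hsv[...,2]<85)&(hsv[...,1]>110)&(W[...,0]>.6)&(W[...,0]<.76)&(abs(W[...,1]+.06)<.12)&(W[...,2]>.008)
rc=cv2.minAreaRect(W[wm][:,:2].astype(np.float32));print("wedge",rc,np.percentile(W[wm][:,2],[2,98]))
# bore: dark/inner vs outer area in wrist pic: inner circle radius at the top plane
for n,(x,y,z) in dict(tall=(.447,-.1183,.06),mid=(.5565,-.1456,.045),short=(.65,-.3086,.03)).items():
    d=np.hypot(W[...,0]-x,W[...,1]-y);k=(d<.031)&(abs(W[...,2]-z)<.004);print(n,"inner r p2,p98",np.percentile(d[k],[2,98]).round(4))
E
```

```text
spoonA ends [[0.359, 0.056, 0.005], [0.392, -0.084, 0.005]] spoonB [[0.641, -0.378, 0.005], [0.544, -0.48, 0.005]] rest [[ 0.747 -0.296  0.02 ]] bowl [[ 0.317 -0.221  0.045]]
wedge ((0.6870002150535583, -0.06234240531921387), (0.17035697400569916, 0.05581749603152275), 78.0344467163086) [0.01178358 0.04349771]
tall inner r p2,p98 [0.0176 0.0296]
mid inner r p2,p98 [0.0177 0.0295]
short inner r p2,p98 [0.0225 0.0301]
```

```bash
cat > k.py <<'E'
from m import *
from plant import ctrl, vision
POST=np.array([.5106,.2358]);A=np.radians(6.7)
bx=np.array([np.cos(A),np.sin(A)]);by=np.array([-bx[1],bx[0]]);BC=np.array([.5081,.2556])
H=dict(tall=(.06,.035),mid=(.045,.030),short=(.03,.022))
def look(name=None):
    ctrl.move_pose([.5,-.02,.47],down(.2));ctrl.hold(.25)
    o=ctrl.observe();c=vision.read_camera("wrist")
    if name:cv2.imwrite(f"pics/{name}.png",c["frame"])
    return o,c
def find(o,c,n,guess):
    z=H[n][0];W=np.nan_to_num(cloud(c,wristT(o,c)),nan=-1);hsv=cv2.cvtColor(c["frame"],cv2.COLOR_BGR2HSV)
    k=((np.hypot(W[...,0]-guess[0],W[...,1]-guess[1])<.09)&(hsv[...,1]<70)&(abs(W[...,2]-z)<.004)).astype(np.uint8)
    N,l,st,_=cv2.connectedComponentsWithStats(k);i=1+np.argmax(st[1:,4]);t=W[l==i]
    cc,r=cv2.minEnclosingCircle(t[:,:2].astype(np.float32));print("find",n,np.round(cc,4),"r",round(r,4),len(t),"z",np.median(t[:,2]).round(4))
    assert .027<r<.033
    return np.array(cc)
def pick(n,c,yaw=A):
    z=H[n][1]-.019
    ctrl.move_pose([*c,.2],down(yaw+np.pi/2));ctrl.move_linear([*c,z+.004],v=.15)
    ctrl.grasp(4);ctrl.gripper_open()
    ctrl.move_linear([*c,.12],v=.2)
    ctrl.move_linear([*c,.12],down(yaw),v=.2) if False else ctrl.move_pose([*c,.12],down(yaw))
    ctrl.move_linear([*c,z],v=.12);ctrl.grasp(15);ctrl.hold(.2)
    s=ctrl.observe();print("pick",n,s["grip_width"],s["finger_force"],round(s["clock"],1))
    assert abs(s["grip_width"]-.06)<.004
    ctrl.move_linear([*c,.2],v=.2)
def trial(n):
    d=H[n][1]-.019
    ctrl.move_pose([*POST,.2],down(A));ctrl.move_linear([*POST,.108+d],v=.1);ctrl.hold(.3)
    f0=np.array(ctrl.observe()["force"]);b=.108;best=0
    while b>.0395:
        b-=.0015;ctrl.move_linear([*POST,b+d],v=.03)
        f=np.array(ctrl.observe()["force"])-f0
        if f[2]>3 or np.hypot(f[0],f[1])>8:break
    ctrl.hold(.4);s=ctrl.observe();print("trial",n,"base z",round(b,4),"actual",round(s["ee_pos"][2]-d,4),"df",(np.array(s["force"])-f0).round(2),round(s["clock"],1),"fit" if b<.05 else "NO" if b>.09 else "??")
    c=vision.read_camera("side");cv2.imwrite(f"pics/trial_{n}.png",cv2.resize(c["frame"][190:340,190:430],None,fx=3,fy=3))
    return b
def place(n,xy,floor,yaw):
    d=H[n][1]-.019
    p=ctrl.observe()["ee_pos"];ctrl.move_linear([p[0],p[1],.2],v=.12)
    ctrl.move_pose([*xy,.2],down(yaw));ctrl.move_linear([*xy,floor+d+.008],v=.15)
    f0=ctrl.observe()["force"][2];b=floor+.008
    while b>floor-.002:
        b-=.001;ctrl.move_linear([*xy,b+d],v=.03)
        if ctrl.observe()["force"][2]-f0>2:break
    print("place",n,"base",round(b,4),round(ctrl.observe()["clock"],1))
    ctrl.gripper_open();ctrl.hold(.2);ctrl.move_linear([*xy,.2],v=.2)
E
python3 - <<'E'
from k import *
o,c=look();t=find(o,c,"tall",(.447,-.118))
pick("tall",t)
trial("tall")
E
```

```text
find tall [ 0.447  -0.1184] r 0.03 487 z 0.06
pick tall 0.058682237298475756 14.999833397669136 33.7
trial tall base z 0.099 actual 0.1003 df [-3.31 -1.89  7.42] 39.3 NO
```

View pics/trial_tall.png

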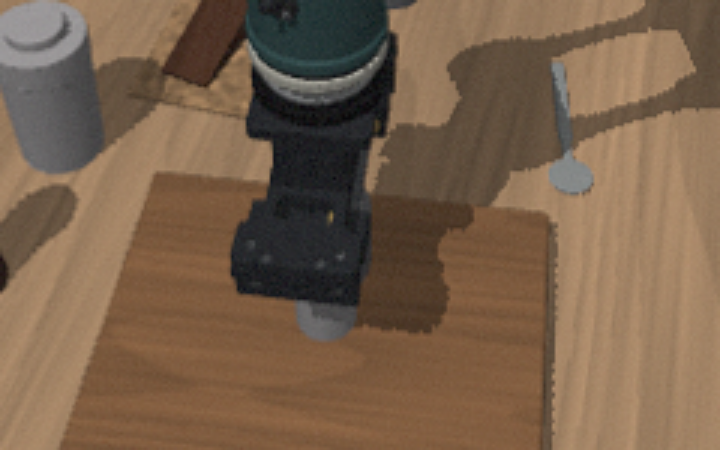

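The tall collar stopped on the post top (base z 0.100), with the post visible below the gripper at (325,320). It doesn't fit, which agrees with the imaged 35 mm bore. It goes on the plate, then mid is next.

```bash
python3 - <<'E'
from k import *
PL=np.array([.438,-.374])
place("tall",PL+[-.042,0],.006,0)
o,c=look("f");t=find(o,c,"mid",(.5565,-.1456))
pick("mid",t)
trial("mid")
E
```

```text
place tall base 0.006 45.7
find mid [ 0.5563 -0.1459] r 0.03 531 z 0.0449
pick mid 0.05898126942686094 14.99978545230988 57.4
trial mid base z 0.099 actual 0.1003 df [-3.93 -1.12  6.96] 63.0 NO
```

View pics/f.png

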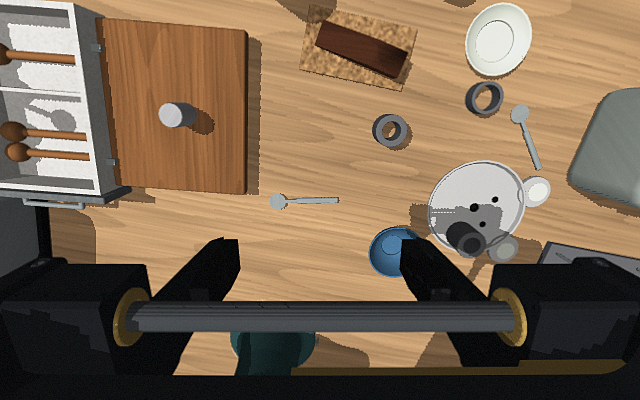

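The wrist view shows the tall collar standing on the plate (top at about (470,243)), well inside the rim. Mid also stopped at the post top, so it goes on the plate too. Then short.

```bash
python3 - <<'E'
from k import *
PL=np.array([.438,-.374])
place("mid",PL+[.042,0],.006,0)
o,c=look("g");t=find(o,c,"short",(.65,-.3086))
pick("short",t,A)
trial("short")
E
```

```text
place mid base 0.006 69.5
find short [ 0.6505 -0.3088] r 0.0307 365 z 0.0296
pick short 0.060201637395976705 15.000243590111495 81.3
trial short base z 0.084 actual 0.0841 df [5.14 1.92 3.22] 90.2 ??
```

View pics/g.png

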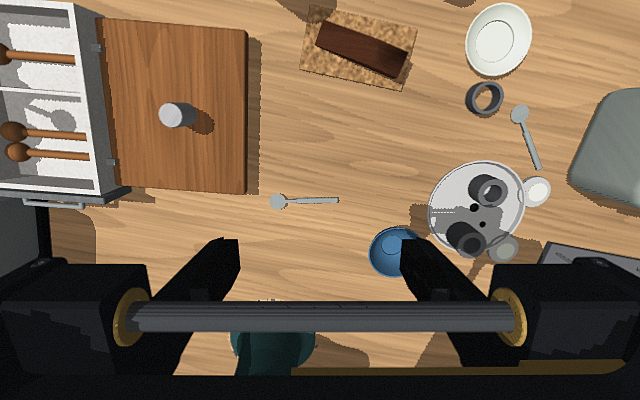

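Both misfits stand on the plate: mid at (490,190), tall at (468,240). The short collar is on the post with its base at 84 mm, rubbing with 5 N sideways. I'll ease it over along that force and keep lowering.

```bash
python3 - <<'E'
from k import *
d=H["short"][1]-.019
s=ctrl.observe();p=np.array([*POST]);b=s["ee_pos"][2]-d
f=np.array(s["force"]);print(f.round(2),s["ft_torque"].round(2))
def relax():
    global p
    for _ in range(4):
        f=np.array(ctrl.observe()["force"])
        if np.hypot(*f[:2])<1.5:break
        p=p+np.clip(f[:2]*.00015,-.0007,.0007);ctrl.move_linear([*p,b+d],v=.02);ctrl.hold(.15)
while b>.039:
    relax()
    if np.abs(p-POST).max()>.005:print("far");break
    b-=.0015;ctrl.move_linear([*p,b+d],v=.03);f=np.array(ctrl.observe()["force"])
    if f[2]>5:
        print("z stop",b,f.round(2));
        if b<.045:break
        relax();f=np.array(ctrl.observe()["force"])
        if f[2]>8:break
ctrl.hold(.4)
s=ctrl.observe();print(b,s["ee_pos"][2]-d,p-POST,s["force"].round(2),s["grip_width"],s["clock"])
E
```

```text
[5.49 1.44 3.5 ] [ 0.29 -0.91 -0.01]
z stop 0.03906060846601646 [-0.5  -0.21  6.78]
0.03906060846601646 0.04021414365019642 [0.00197608 0.00064997] [-0.87 -1.59  6.67] 0.059790281348632825 99.7333
```

It is fully down (base 0.0402, resting on the board), so the short collar fits. Next: lift it straight off and stand it on the board.

```bash
python3 - <<'E'
from k import *
p=ctrl.observe()["ee_pos"];ctrl.move_linear([p[0],p[1],.125],v=.05)
place("short",BC+bx*.085-by*.02,.04,A)
o,c=look("h")
W=np.nan_to_num(cloud(c,wristT(o,c)),nan=-1);hsv=cv2.cvtColor(c["frame"],cv2.COLOR_BGR2HSV)
for n,g,z in(("short",BC+bx*.085-by*.02,.07),("tall",(.396,-.374),.066),("mid",(.48,-.374),.051)):
    t=W[(np.hypot(W[...,0]-g[0],W[...,1]-g[1])<.04)&(abs(W[...,2]-z)<.005)&(hsv[...,1]<80)];print(n,len(t),cv2.minEnclosingCircle(t[:,:2].astype(np.float32)),np.ptp(t[:,2]))
B=W[35:180,130:235].reshape(-1,3);print("board z",np.median(B[:,2]),ctrl.observe()["clock"])
E
```

```text
place short base 0.039 106.1
short 471 ((0.5917977690696716, 0.24484343826770782), 0.029555758461356163) 0.008125102621625135
tall 244 ((0.3718845248222351, -0.36298811435699463), 0.028974272310733795) 0.00736059972137848
mid 483 ((0.48045438528060913, -0.37352681159973145), 0.030134422704577446) 0.007688654752577628
board z 0.04019115859249822 109.6083
```

View pics/h.png

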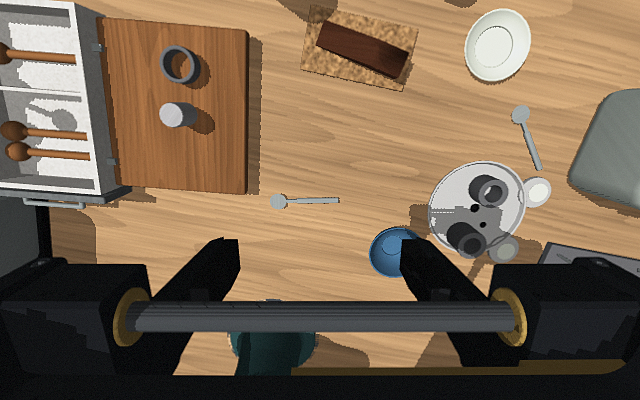

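The short collar stands on the board at (180,65), clear of the post. Mid is fine at (490,191). Tall (468,240) measures close to the rim, so I'll check tall and the plate from other views.

```bash
python3 - <<'E'
from k import *
ctrl.move_pose([.5,-.33,.40],down(-.3));ctrl.hold(.3)
o=ctrl.observe();w=vision.read_camera("wrist");w["T"]=wristT(o,w)
d={"wrist":w,"scene":vision.read_camera("scene"),"side":vision.read_camera("side")}
for n,c in d.items():
    W=np.nan_to_num(cloud(c),nan=-1);hsv=cv2.cvtColor(c["frame"],cv2.COLOR_BGR2HSV)
    for k,g,z in(("tall",(.385,-.37),.066),("mid",(.48,-.374),.051)):
        q=W[(np.hypot(W[...,0]-g[0],W[...,1]-g[1])<.065)&(abs(W[...,2]-z)<.004)&(hsv[...,1]<80)]
        print(n,k,len(q),cv2.minEnclosingCircle(q[:,:2].astype(np.float32)),np.median(q[:,2]))
print(o["clock"])
pickle.dump(d,open("p.pkl","wb"))
a=d["wrist"]["frame"];b=cv2.resize(d["scene"]["frame"][220:340,140:300],None,fx=2.5,fy=2.5)
cv2.imwrite("pics/i.png",np.vstack([cv2.resize(a,(480,300)),np.hstack([b,np.zeros((300,80,3),np.uint8)])]))
E
```

```text
wrist tall 588 ((0.36954209208488464, -0.3624517619609833), 0.030031800270080566) 0.06585683129943432
wrist mid 654 ((0.4802475571632385, -0.3738323152065277), 0.02970503643155098) 0.05094403141562062
scene tall 187 ((0.3703637421131134, -0.36189940571784973), 0.030752457678318024) 0.06637989593367477
scene mid 225 ((0.48089826107025146, -0.37351736426353455), 0.03031861037015915) 0.05109677374518529
side tall 147 ((0.37009531259536743, -0.36201098561286926), 0.03299209848046303) 0.06629372650304066
side mid 134 ((0.4782222509384155, -0.3715987801551819), 0.031531188637018204) 0.051731439980113314
111.1167
```

View pics/i.png

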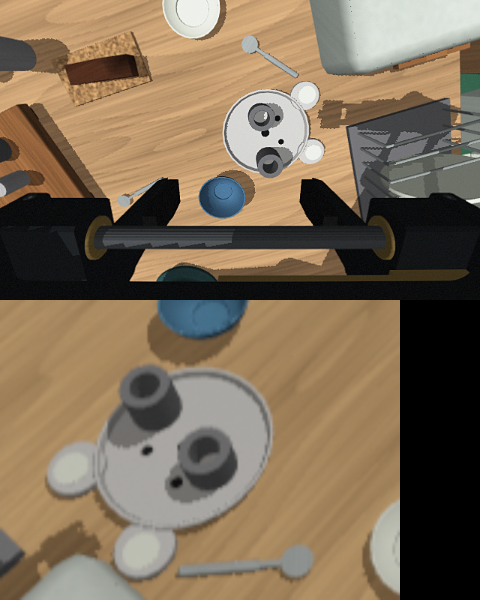

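Three views agree that tall was knocked to (0.370,−0.362). It is still upright on the plate floor but close to the rim, so I'll move it back inward, then check and hand in.

```bash
python3 - <<'E'
from k import *
t=np.array([.370,-.362]);z=.006+.016
ctrl.move_pose([*t,.2],down(0));ctrl.move_linear([*t,z],v=.12);ctrl.grasp(15);ctrl.hold(.2)
print(ctrl.observe()["grip_width"])
ctrl.move_linear([*t,.06],v=.1)
q=np.array([.397,-.374]);ctrl.move_linear([*q,.06],v=.1);ctrl.move_linear([*q,z+.003],v=.08);
f0=ctrl.observe()["force"][2];y=z+.003
while y>z-.002:
    y-=.001;ctrl.move_linear([*q,y],v=.03)
    if ctrl.observe()["force"][2]-f0>2:break
ctrl.gripper_open();ctrl.hold(.2);ctrl.move_linear([*q,.2],v=.2)
ctrl.move_pose([.5,-.2,.42],down(0));ctrl.hold(.5)
o=ctrl.observe();w=vision.read_camera("wrist");w["T"]=wristT(o,w);cv2.imwrite("pics/j.png",w["frame"])
W=np.nan_to_num(cloud(w),nan=-1);hsv=cv2.cvtColor(w["frame"],cv2.COLOR_BGR2HSV)
for k,g,z in(("tall",(.385,-.37),.066),("mid",(.48,-.374),.051),("short",(.592,.245),.07)):
    m=W[(np.hypot(W[...,0]-g[0],W[...,1]-g[1])<.065)&(abs(W[...,2]-z)<.004)&(hsv[...,1]<80)]
    print(k,len(m),cv2.minEnclosingCircle(m[:,:2].astype(np.float32)))
print(o["clock"])
E
```

```text
0.05962317464497911
tall 572 ((0.3968236744403839, -0.3734307587146759), 0.030002545565366745)
mid 640 ((0.46306031942367554, -0.36889082193374634), 0.04720203951001167)
short 567 ((0.5753340125083923, 0.24076157808303833), 0.04632173851132393)
120.625
```

View pics/j.png

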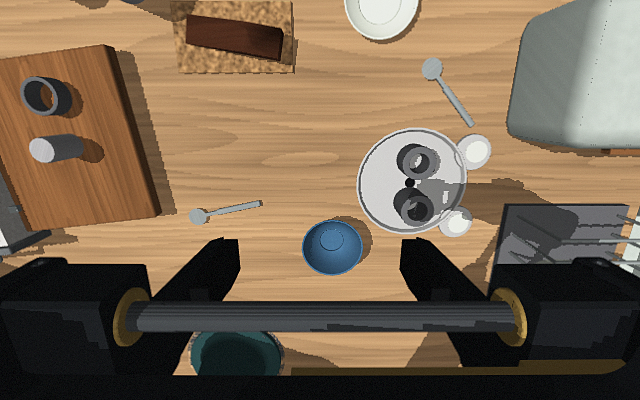

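Everything is in place: tall (414,207) and mid (418,160) are inside the plate, short (45,95) is on the board clear of the post, and the wedge is on the mat (235,38). The larger circles for mid and short in the printout come from neighbouring pixels in the mask.

```bash
python3 -c "
from plant import ctrl, vision
print(ctrl.close_job())"
```

```text
the job is handed in; nothing more can be done
None
```

The job is handed in: the wedge lies flat in the middle of the mat and the board is level, with the short collar (it fits) on the board clear of the post, and the tall and mid collars (neither fits) on the bear plate, where I moved the tall one back inward after it was knocked close to the rim.

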